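Stand the blue cop on the draw-off pad

ROBOT

A 7-joint arm with a two-finger parallel gripper is mounted at the origin on a cart in front of the work surface, level with it; the furniture and walls round the work are solid. World frame = base frame: x ahead of the robot, y to its left, z up, the work surface at z = 0. Lengths are in mm, angles in rad, forces in N, time in s.
With the tool pointing down it reaches from about 400 to 850 mm from the base axis. Payload 4.5 kg.
Tool frame: the origin (TCP) lies midway between the tips of the shut fingers; the grasp point (between the pads) lies manip.grip_point_offset behind it (manip.grip_point_offset is the distance from the TCP to the grasp point, in mm); z points along the fingers, y is the line along which they close (so a half turn about z gives the same grasp; the last joint's range is limited). The gripper opens to 88 mm and grips with 3 to 60 N. Pads are 18 mm wide; open, the fingers measure 123 mm over their backs; the gripper's body (75 mm by 187 mm) begins 45 mm behind the grasp point.
Start: joints at [-1.274, 0.689, -0.195, 1.565, 0.157, 0.902, -0.215], TCP at [162.345, 603.571, 238.743] pointing down, gripper open.
Joint ranges: [-3.01, 3.01], [-0.46, 2.08], [-1.47, 1.51], [0.13, 2.56], [-1, 4.14], [0.04, 2.09], [-2.66, 2.66]. Speed limits (rad/s): [2.57, 2.57, 3.14, 3.14, 3.14, 3.14, 3.14].

INTERFACE

Orientations are given as a unit quaternion [x, y, z, w].
In Python, from rig import manip gives the robot as it stands.
- The arm moves only by the tool drive_tool, never from a script. Its argument "increments" is a list of rows, each an object of numbers: "ax", "ay", "az": the turn, a rotation vector about the tool's x, y, z in rad; "tx", "ty", "tz": the shift along the tool's x, y, z in mm; "fingers": the opening in per cent of the stroke, from 0 (shut) to 100 (fully open). A call has exactly 5 rows; each row is the pose to reach, as a shift and turn from the pose commanded when the call began, along the tool's axes at that moment; what a row does not reach only later rows make up. A row lasts 1/12 s, in which the tool goes at most 41.7 mm and 7.16 degrees, less where a joint would pass 70% of its speed; a pose out of reach is approached as far as the arm can. A call with a gripper value outside its range is refused whole. The fingers move at their own pace and stop on an object; "newtons" is the grip in N (left out, the last holds). Time passes only in rows, so rows that repeat a pose let the fingers close, or fill a call up. It gives the time, the measured TCP pose, the force, the opening and the grip force at its end, in the units of the state.
- manip.observe(): the state, without advancing time (a new reading comes with each control period).
- manip.snapshot(name): name is "side" or "top"; returns the picture (384x512x3 uint8, blue, green, red); there is no depth.
- manip.calibration(name): a dict with "fx", "fy", "cx", "cy" (pixels), "k1" (the pictures are not rectified: a ray, as slopes to the right and down, at radius r is drawn at 1 + k1 r^2 times it, then the intrinsics apply), "R" (3x3) and "t" (3): a world point X has camera coordinates R X + t. Camera axes: x right, y down, z forward; pixel columns grow to the right and rows downward; lengths in mm; the calibration is good to about 2 mm. A picture is of the moment at which its call begins. calibration takes no time and is no camera call.
- manip.job_done(): hands the job in; it is judged then, once.
The state is a dict: "clock": time; "joints": joint angles; "dq": joint speeds; "tau": joint torques, N m; "tcp_pos": TCP position; "tool_rot": TCP orientation; "wrist_force": force on the tool from outside, world axes, zero at the start; "moment": the same for the moment, N m; "width": finger opening in mm; "gripper_force": force on a finger pad.
Only numpy, scipy, OpenCV 4.12 (cv2) and the standard library are available. Lean on these libraries where they do the work, as an engineer would, in place of code of your own. Each camera call takes 0.05 s, during which the arm holds its last target. There are 200 camera calls.

TASK

Take the blue yarn cop out of the leaning rack and stand it upright on its foot on the black pad of the round metal stand, with its whole foot on the pad. Lower it until its foot is down before you let go, then draw back and watch for two seconds that it stays standing without a wobble. Leave the white cop in the rack, and do not disturb the orange spool.

Things in the scene. Friction and masses are not known exactly. Their poses are not given: they have to be found in the camera images.
- blue_cop_mid (a point): Blue yarn cop with green tube ends, firm, 158 mm long, 0.08-0.17 kg. Point: on its axis, 79 mm from foot and tip; z: from foot to tip; round about z. Yarn 40 mm across near the middle, tapering to both ends; flat foot 26 mm. Starts leaning 25 (+-3) degrees from upright in a fixed rack, tip away from the robot (rack yaw +-0.3 rad), comes out freely along its axis. Upper 70 mm free all round: grip there.
- white_cop_mid (a point): White yarn cop (42 mm across, blue ends; shape, point and axes as the blue one), leaning alike in the other place of the grey rack, 130 mm to the left or right of the blue cop; it stays there. In each place a ledge bears the foot and a 16 mm wide strip on the far side, reaching 86 mm up the cop, bears its lean; white guides left and right, 3 mm from the yarn, reach 52 mm up.
- stand_pad (a point): Centre of the top face of the black round rubber pad, 66 mm across, on a fixed round metal stand (92 mm across); z up. The pad is level, 10 mm above the worktop; the surface round the stand is free but for the orange spool to its left. From 0.1 m to its left, beyond x = 0.5 m, stands a fixed reel machine up to 0.5 m tall: pass it on the robot's side.
- orange_spool_mid (a point): Middle (25 mm up) of a loose sewing spool with orange flanges and white thread, 40 mm across, 50 mm high, standing upright about 120 to 160 mm to the left of the stand. Leave it alone.

How it is judged:
By the outcome, as a careful person would: the job done as asked, in the order asked, and still so for the second after the job is handed in, with the robot touching nothing.
It also fails if it takes over 51 s, if anything falls off the work surface, if the arm or the gripper's body presses on something with over 40 N, if the wrist force passes 120 N, or if a joint passes its speed limit or range.

## Working session

There is one attempt and no reset: what is moved stays moved. The work goes in short steps, Python scripts to look and compute and a tool call to move; the robot and the scene stay as the last step left them, time stands still between calls to the robot, and variables do not carry over. Pictures are saved under pics/ and viewed, at most 10 in all, crops included, and the job is handed in when it is done.

Besides the shell and the picture viewer there is one more tool, called as name(argument=value, ...), one argument or row to a line, values as JSON. drive_tool: Moves the arm, as the interface text tells. Its arguments: {"type":"object","properties":{"increments":{"type":"array","items":{"type":"object","properties":{"ax":{"type":"number"},"ay":{"type":"number"},"az":{"type":"number"},"tx":{"type":"number"},"ty":{"type":"number"},"tz":{"type":"number"},"fingers":{"type":"number"}}}},"newtons":{"type":"number"}},"required":["increments"]}

```bash
mkdir -p pics; ls
python3 - <<'E'
from rig import manip
import cv2
for n in("side","top"):
    cv2.imwrite(f"pics/{n}0.png",manip.snapshot(n)); c=manip.calibration(n); print(n,c)
s=manip.observe();print(s, manip.grip_point_offset)
E
```

```text
pics
side {'fx': 488.80226448474974, 'fy': 488.80226448474974, 'cx': 253.2436474361876, 'cy': 194.26135578222002, 'k1': -0.19997116967855694, 'R': array([[-0.53537689,  0.84445115, -0.01654822],
       [ 0.70050179,  0.43299715, -0.56728362],
       [-0.47187797, -0.3153026 , -0.82335621]]), 't': array([ 272.46974786, -274.16840462, 1325.01082948])}
top {'fx': 422.8889865044115, 'fy': 422.8889865044115, 'cx': 258.64665238538714, 'cy': 192.11492552648983, 'k1': -0.1571910457814511, 'R': array([[-0.02707519, -0.99958865, -0.00945865],
       [-0.99061114,  0.02809803, -0.13379115],
       [ 0.13400188,  0.00574742, -0.99096441]]), 't': array([  20.87508194,  476.52822545, 1010.08219973])}
{'clock': 0.1, 'joints': array([-1.27421186,  0.68988931, -0.19452328,  1.56620746,  0.15731553,
        0.90252007, -0.21512011]), 'dq': array([-0.00031866, -0.00132395,  0.00014578, -0.00445039, -0.00078726,
       -0.0010986 , -0.00102484]), 'tau': array([-2.23765011e-03, -5.28493524e+01, -1.27114154e+00, -1.53835899e+01,
       -5.25381567e-02,  2.04972763e-03,  6.35973151e-05]), 'tcp_pos': array([162.25678716, 602.9942906 , 238.00574693]), 'tool_rot': array([ 1.30982586e-01,  9.91384333e-01, -8.14768887e-04, -4.11553413e-05]), 'wrist_force': array([-0.35990536, -0.50677595, -0.01994718]), 'moment': array([-0.00249719, -0.0397606 , -0.00193604]), 'gripper_force': 0.0, 'width': 87.84570901780349} 18.700000000000003
```

View pics/side0.png

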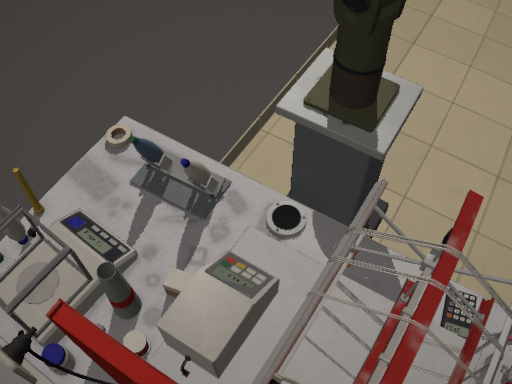

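View pics/top0.png

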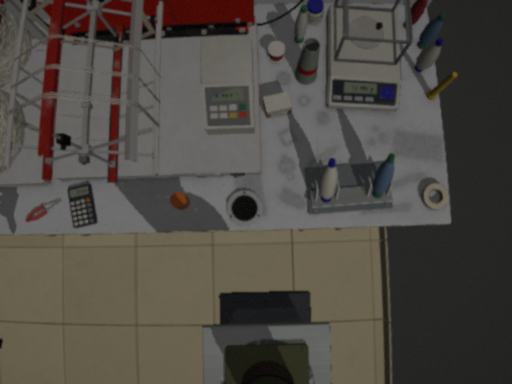

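```bash
cat > h.py <<'E'
import cv2,numpy as np
from rig import manip
from scipy.spatial.transform import Rotation as Ro
def K(c): return np.array([[c["fx"],0,c["cx"]],[0,c["fy"],c["cy"]],[0,0,1]])
def ray(n,px):
    c=manip.calibration(n); u=cv2.undistortPoints(np.float64(px).reshape(-1,1,2),K(c),np.array([c["k1"],0,0,0.]))[:,0]
    d=np.c_[u,np.ones(len(u))]@c["R"]; return -c["R"].T@c["t"], d/np.linalg.norm(d,axis=1)[:,None]
def onz(n,px,z):
    o,d=ray(n,px); return o+d*((z-o[2])/d[:,2])[:,None]
def proj(n,X):
    c=manip.calibration(n); return cv2.projectPoints(np.float64(X).reshape(-1,3),cv2.Rodrigues(c["R"])[0],np.float64(c["t"]),K(c),np.array([c["k1"],0,0,0.]))[0][:,0]
def tri(pa,pb,a="side",b="top"):
    (o1,d1),(o2,d2)=ray(a,[pa]),ray(b,[pb]); d1,d2=d1[0],d2[0]
    s=np.linalg.lstsq(np.c_[d1,-d2],o2-o1,rcond=None)[0]; p,q=o1+s[0]*d1,o2+s[1]*d2
    return (p+q)/2,np.linalg.norm(p-q)
E
python3 - <<'E'
from h import *
a=cv2.imread("pics/side0.png");b=cv2.imread("pics/top0.png")
A=a[115:235,95:245];B=b[135:235,295:420]
C=b[180:230,160:270]
f=lambda i,w,h:cv2.resize(i,(w,h),interpolation=cv2.INTER_CUBIC)
m=np.zeros((600,800,3),np.uint8)
m[:320,:400]=f(A,400,320);m[:320,400:]=f(B,400,320);m[320:520,:440]=f(C,440,200)
m[320:560,500:740]=f(a[190:250,255:315],240,240)
cv2.imwrite("pics/z0.png",np.clip(m.astype(float)*1.6,0,255).astype(np.uint8))
print(onz("top",[[244,207]],10),onz("side",[[287,217]],10),onz("top",[[180,201]],50))
E
```

```text
[[443.31237701  45.51778607  10.        ]] [[442.68214436  47.69242683  10.        ]] [[458.12753011 199.41074005  50.        ]]
```

View pics/z0.png

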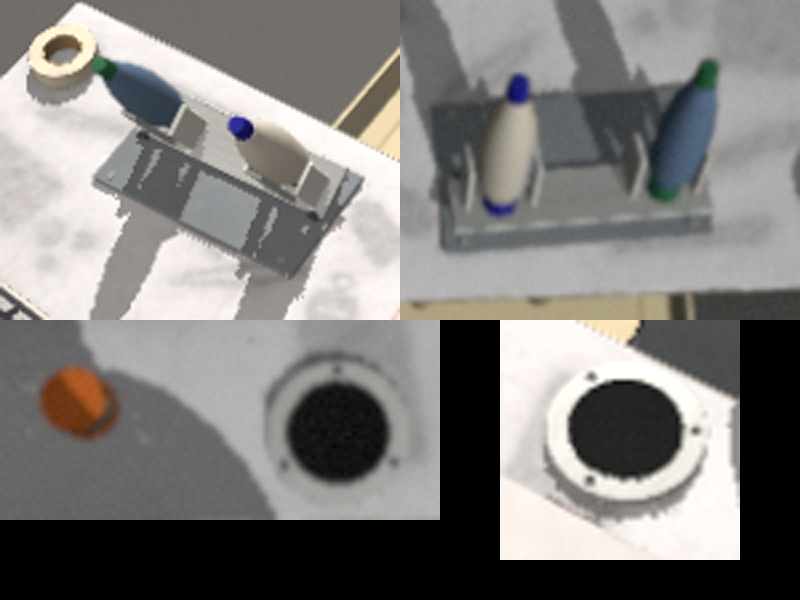

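```bash
cat >> h.py <<'E'
def masks(im,box):
    x0,y0,x1,y1=box; h=cv2.cvtColor(im,cv2.COLOR_BGR2HSV)[y0:y1,x0:x1]; H,S,V=[h[...,i].astype(int) for i in range(3)]
    bl=(H>95)&(H<118)&(S>70)&(V<190)&(V>20); gr=(H>55)&(H<=92)&(S>80)
    return bl,gr
def comps(m,box,amin=6):
    n,l,s,c=cv2.connectedComponentsWithStats(m.astype(np.uint8)); return [(l==i,s[i,4],c[i]+box[:2]) for i in range(1,n) if s[i,4]>=amin]
E
python3 - <<'E'
from h import *
L={}
for n,box in (("side",(115,125,175,185)),("top",(360,140,410,215))):
    im=cv2.imread(f"pics/{n}0.png"); bl,gr=masks(im,box)
    G=comps(gr,box); print(n,"green",[(g[1],g[2]) for g in G])
    B=max(comps(bl,box),key=lambda c:c[1]); p=np.argwhere(B[0])[:,::-1]+box[:2]
    w,v=np.linalg.eigh(np.cov(p.T.astype(float))); d=v[:,1]; print("blue",B[1],B[2],d, np.ptp((p-p.mean(0))@d),np.ptp((p-p.mean(0))@v[:,0]))
    o,r=ray(n,[B[2]-15*d,B[2]+15*d]); N=np.cross(r[0],r[1]); L[n]=(o,N/np.linalg.norm(N))
u=np.cross(L["side"][1],L["top"][1]); u/=np.linalg.norm(u); u*=np.sign(u[2]); print("axis",u,np.degrees(np.arccos(u[2])),np.degrees(np.arctan2(u[1],u[0])))
for n,box in (("side",(255,190,315,250)),("top",(225,185,265,228))):
    im=cv2.imread(f"pics/{n}0.png"); g=im.max(2)[box[1]:box[3],box[0]:box[2]]<45
    c=max(comps(g,box),key=lambda c:c[1]); P=onz(n,[c[2]],10); print(n,c[1:],P)
E
```

```text
side green [(np.int32(52), array([134.05769231, 140.15384615]))]
blue 365 [148.8        150.05479452] [-0.80613832 -0.59172714] 28.33462519855803 14.999204106755055
top green [(np.int32(44), array([390.29545455, 158.47727273])), (np.int32(31), array([376.48387097, 194.74193548]))]
blue 432 [382.92361111 177.53703704] [-0.34878657  0.93720218] 33.347863995676434 15.67149406655547
axis [0.4105435  0.01798979 0.91166354] 24.263738111476183 2.5090648977927317
side (np.int32(523), array([285.92543021, 216.76099426])) [[443.40252529  45.32634908  10.        ]]
top (np.int32(479), array([244.05219207, 207.6263048 ])) [[441.73182459  45.4229207   10.        ]]
```

Run:
```python
from h import *
from scipy.optimize import brentq
T,g=tri([134.06,140.15],[390.3,158.48]); print("tip green",T,g)
o,d=ray("top",[[376.5,194.7]]); d=d[0]
for sep in (140,146,150,154):   # visible green centroid separation along the axis
    k=np.dot(T-o,d); h=np.sqrt(max(sep**2-np.linalg.norm(T-o-k*d)**2,0)); F=o+(k+h)*d
    u=(T-F)/np.linalg.norm(T-F); print(sep,F,u,np.degrees(np.arccos(u[2])),np.degrees(np.arctan2(u[1],u[0])))
# yaw from the rack: line through white & blue tips/feet (top)
for n in ("top",):
    im=cv2.imread("pics/top0.png");box=(300,140,350,215);h=cv2.cvtColor(im,cv2.COLOR_BGR2HSV)[140:215,300:350].astype(int)
    m=(h[...,0]>112)&(h[...,0]<135)&(h[...,1]>140); C=comps(m,box); print([(c[1],c[2]) for c in C])
    w=[c[2] for c in C]; w.sort(key=lambda p:p[1])
    a=onz("top",[w[0],[390.3,158.48]],T[2]); print(a, a[0]-a[1],np.linalg.norm(a[0]-a[1]))
    b=onz("top",[w[-1],[376.5,194.7]],35); print(b[0]-b[1],np.linalg.norm(b[0]-b[1]))
```

```text
tip green [ 528.07066011 -288.9442979   153.97738683] 1.2487890262859396
140 [ 462.33455912 -285.62997894   30.41452706] [ 0.46954358 -0.02367371  0.88259186] 28.04338440845385 -2.886326126113747
146 [ 463.20886831 -287.63840808   23.18272862] [ 0.44425885 -0.00894445  0.89585382] 26.381687822596536 -1.1534042742748385
150 [ 463.78065381 -288.95189154   18.45323757] [4.28600042e-01 5.06242619e-05 9.03494328e-01] 25.37874824232304 0.006767513412208931
154 [ 464.34477848 -290.24777681   13.78711273] [0.41380443 0.00846415 0.91032646] 24.449495733731663 1.1717912022494719
[(np.int32(36), array([331.36111111, 162.66666667])), (np.int32(13), array([325.30769231, 200.15384615]))]
[[ 521.33879628 -154.93946881  153.97738683]
 [ 527.73257914 -288.3681262   153.97738683]] [ -6.39378287 133.42865739   0.        ] 133.58176174895954
[ -9.81756395 128.78482785   0.        ] 129.15849350689814
```

drive_tool(
  increments=[
    {"tx":-30,"ty":-27,"tz":-8,"fingers":100},
    {"tx":-60,"ty":-54,"tz":-16,"fingers":100},
    {"tx":-90,"ty":-81,"tz":-24,"fingers":100},
    {"tx":-120,"ty":-108,"tz":-32,"fingers":100},
    {"tx":-150,"ty":-135,"tz":-40,"fingers":100},
  ],
)

```text
schema error: expected keys ax, ay, az, tx, ty, tz, fingers
```

```bash
cat >> h.py <<'E'
def axisR(u,left):  # tool z = -u, tool y along left
    z=-np.array(u)/np.linalg.norm(u); y=np.array(left)-np.dot(left,z)*z; y/=np.linalg.norm(y); return np.c_[np.cross(y,z),y,z]
def inc(P,R=None):
    s=manip.observe(); R0=Ro.from_quat(s["tool_rot"]).as_matrix(); t=R0.T@(np.array(P)-s["tcp_pos"])
    rv=Ro.from_matrix(R0.T@R).as_rotvec() if R is not None else np.zeros(3)
    print("t",t.round(1),"n",np.linalg.norm(t).round(),"a",rv.round(3),"at",s["tcp_pos"].round(1),"clk",s["clock"],"q",s["joints"].round(2),"F",s["wrist_force"].round(1),"w",round(s["width"],1),round(s["gripper_force"],1))
U=np.array([.414,.020,.910]); LEFT=[-.05,1,0]; GT=np.array([507.9,-289.9,109.7])
E
python3 -c "
from h import *
inc([430,60,320],axisR(U,LEFT))"
```

```text
t [-399.6 -455.   -81.2] n 611.0 a [ 0.065  0.424 -0.308] at [162.3 603.  238. ] clk 0.1 q [-1.27  0.69 -0.19  1.57  0.16  0.9  -0.22] F [-0.4 -0.5 -0. ] w 87.8 0.0
```

drive_tool(
  increments=[
    {"ax":0,"ay":0,"az":0,"tx":-30,"ty":-27,"tz":-8,"fingers":100},
    {"ax":0,"ay":0,"az":0,"tx":-60,"ty":-54,"tz":-16,"fingers":100},
    {"ax":0,"ay":0,"az":0,"tx":-90,"ty":-81,"tz":-24,"fingers":100},
    {"ax":0,"ay":0,"az":0,"tx":-120,"ty":-108,"tz":-32,"fingers":100},
    {"ax":0,"ay":0,"az":0,"tx":-150,"ty":-135,"tz":-40,"fingers":100},
  ],
)

```text
clock: 0.52
tcp_pos: [272.7, 432.2, 278.7]
tool_rot: [0.131, 0.991, -0.0, -0.0]
wrist_force: [0.8, 0.2, 0.9]
width: 87.8
gripper_force: 0.0
```

```bash
python3 -c "
from h import *
inc([350,250,320]);inc([430,60,320],axisR(U,LEFT))"
```

```text
t [-121.9 -156.   -41.1] n 202.0 a [0. 0. 0.] at [272.7 432.2 278.7] clk 0.5167 q [-0.95  0.49 -0.23  1.85  0.15  0.82  0.05] F [0.8 0.2 0.9] w 87.8 0.0
t [-248.4 -318.7  -41. ] n 406.0 a [ 0.065  0.424 -0.308] at [272.7 432.2 278.7] clk 0.5167 q [-0.95  0.49 -0.23  1.85  0.15  0.82  0.05] F [0.8 0.2 0.9] w 87.8 0.0
```

drive_tool(
  increments=[
    {"ax":0,"ay":0,"az":0,"tx":-24,"ty":-31,"tz":-8,"fingers":100},
    {"ax":0,"ay":0,"az":0,"tx":-48,"ty":-62,"tz":-16,"fingers":100},
    {"ax":0,"ay":0,"az":0,"tx":-72,"ty":-93,"tz":-24,"fingers":100},
    {"ax":0,"ay":0,"az":0,"tx":-96,"ty":-124,"tz":-32,"fingers":100},
    {"ax":0,"ay":0,"az":0,"tx":-121,"ty":-156,"tz":-40,"fingers":100},
  ],
)

```text
clock: 0.93
tcp_pos: [348.5, 250.3, 318.9]
tool_rot: [0.131, 0.991, -0.0, -0.0]
wrist_force: [1.3, 1.2, 0.3]
width: 87.9
gripper_force: 0.0
```

drive_tool(
  increments=[
    {"ax":0,"ay":0.04,"az":-0.03,"tx":-25,"ty":-32,"tz":0,"fingers":100},
    {"ax":0,"ay":0.08,"az":-0.06,"tx":-50,"ty":-65,"tz":0,"fingers":100},
    {"ax":0,"ay":0.12,"az":-0.09,"tx":-75,"ty":-97,"tz":0,"fingers":100},
    {"ax":0,"ay":0.16,"az":-0.12,"tx":-100,"ty":-130,"tz":0,"fingers":100},
    {"ax":0,"ay":0.2,"az":-0.15,"tx":-125,"ty":-162,"tz":0,"fingers":100},
  ],
)

```text
clock: 1.35
tcp_pos: [427.2, 60.9, 318.8]
tool_rot: [0.055, 0.993, 0.014, -0.1]
wrist_force: [0.9, 0.8, 0.8]
width: 88.4
gripper_force: 0.0
```

```bash
python3 -c "
from h import *
inc([500,-120,280],axisR(U,LEFT));inc(GT+110*U,axisR(U,LEFT))"
```

```text
t [ -98.1 -172.1   16.8] n 199.0 a [ 0.065  0.227 -0.15 ] at [427.2  60.9 318.8] clk 1.35 q [-0.02  0.43 -0.25  1.85  0.02  1.06  1.19] F [0.9 0.8 0.8] w 88.4 0.0
t [-182.1 -333.8   68.7] n 386.0 a [ 0.065  0.227 -0.15 ] at [427.2  60.9 318.8] clk 1.35 q [-0.02  0.43 -0.25  1.85  0.02  1.06  1.19] F [0.9 0.8 0.8] w 88.4 0.0
```

drive_tool(
  increments=[
    {"ax":0.013,"ay":0.045,"az":-0.03,"tx":-19,"ty":-34,"tz":3,"fingers":100},
    {"ax":0.026,"ay":0.09,"az":-0.06,"tx":-38,"ty":-68,"tz":6,"fingers":100},
    {"ax":0.039,"ay":0.135,"az":-0.09,"tx":-57,"ty":-102,"tz":9,"fingers":100},
    {"ax":0.052,"ay":0.18,"az":-0.12,"tx":-76,"ty":-136,"tz":12,"fingers":100},
    {"ax":0.065,"ay":0.227,"az":-0.15,"tx":-96,"ty":-170,"tz":16,"fingers":100},
  ],
)

```text
clock: 1.77
tcp_pos: [498.4, -117.6, 281.1]
tool_rot: [-0.024, 0.977, -0.005, -0.212]
wrist_force: [0.9, -0.2, 0.5]
width: 88.3
gripper_force: 0.0
```

```bash
python3 -c "
from h import *
inc(GT+110*U,axisR(U,LEFT))"
```

```text
t [ -72.  -172.6   45.6] n 193.0 a [-0.001 -0.001 -0.001] at [ 498.4 -117.6  281.1] clk 1.7667 q [ 0.21  0.7  -0.2   1.49  0.16  1.39  1.58] F [ 0.9 -0.2  0.5] w 88.3 0.0
```

drive_tool(
  increments=[
    {"ax":0,"ay":0,"az":0,"tx":-15,"ty":-36,"tz":7,"fingers":100},
    {"ax":0,"ay":0,"az":0,"tx":-30,"ty":-75,"tz":17,"fingers":100},
    {"ax":0,"ay":0,"az":0,"tx":-48,"ty":-114,"tz":28,"fingers":100},
    {"ax":0,"ay":0,"az":0,"tx":-62,"ty":-150,"tz":38,"fingers":100},
    {"ax":0,"ay":0,"az":0,"tx":-72,"ty":-173,"tz":46,"fingers":100},
  ],
)

```text
clock: 2.18
tcp_pos: [552.3, -290.4, 207.9]
tool_rot: [-0.022, 0.977, -0.006, -0.212]
wrist_force: [-0.8, -0.9, 0.1]
width: 87.9
gripper_force: 0.0
```

Run:
```python
from h import *
a=manip.snapshot("side");b=manip.snapshot("top")
for n,i in(("side",a),("top",b)): cv2.imwrite(f"pics/{n}1.png",i)
f=lambda i,w,h:cv2.resize(i,(w,h),interpolation=cv2.INTER_CUBIC)
m=np.hstack([f(a[70:220,70:220],400,400),f(b[95:245,295:445],400,400)])
cv2.imwrite("pics/z1.png",np.clip(m*1.6,0,255).astype(np.uint8))
inc(GT,axisR(U,LEFT))
```

```text
t [ -1.5   3.9 105.8] n 106.0 a [-0.001 -0.004 -0.009] at [ 550.8 -291.6  206.5] clk 2.2833 q [ 0.4   0.93 -0.15  1.2   0.26  1.44  1.81] F [ 0.4 -0.1 -1.4] w 88.4 0.0
```

View pics/z1.png

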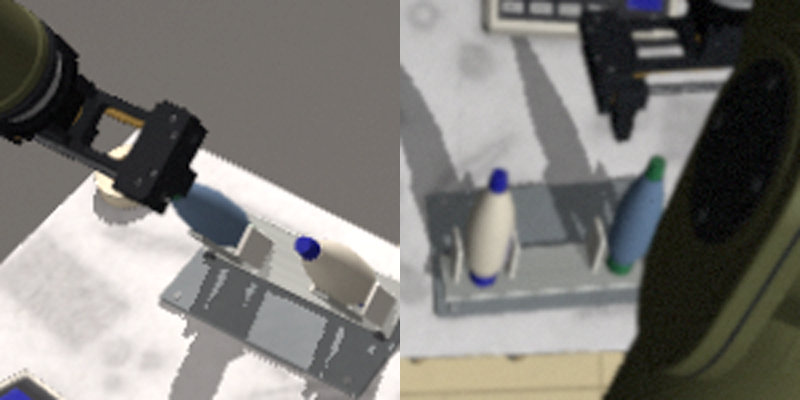

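drive_tool(
  increments=[
    {"ax":0,"ay":0,"az":0,"tx":0,"ty":0,"tz":10,"fingers":100},
    {"ax":0,"ay":0,"az":0,"tx":0,"ty":1,"tz":24,"fingers":100},
    {"ax":0,"ay":0,"az":0,"tx":-1,"ty":2,"tz":38,"fingers":100},
    {"ax":0,"ay":0,"az":0,"tx":-1,"ty":3,"tz":50,"fingers":100},
    {"ax":0,"ay":0,"az":0,"tx":-1,"ty":3,"tz":58,"fingers":100},
  ],
)

```text
clock: 2.7
tcp_pos: [529.1, -282.5, 155.9]
tool_rot: [-0.024, 0.977, -0.005, -0.212]
wrist_force: [-0.8, 0.3, -0.7]
width: 88.0
gripper_force: 0.0
```

drive_tool(
  increments=[
    {"ax":0,"ay":0,"az":0,"tx":0,"ty":0,"tz":12,"fingers":100},
    {"ax":0,"ay":0,"az":0,"tx":0,"ty":0,"tz":24,"fingers":100},
    {"ax":0,"ay":0,"az":0,"tx":0,"ty":0,"tz":34,"fingers":100},
    {"ax":0,"ay":0,"az":0,"tx":0,"ty":0,"tz":40,"fingers":100},
    {"ax":0,"ay":0,"az":0,"tx":0,"ty":0,"tz":40,"fingers":100},
  ],
)

```text
clock: 3.12
tcp_pos: [512.4, -284.6, 119.5]
tool_rot: [-0.024, 0.977, -0.005, -0.212]
wrist_force: [-0.0, -0.1, -0.3]
width: 87.7
gripper_force: 0.0
```

Run:
```python
from h import *
a=manip.snapshot("side");b=manip.snapshot("top")
f=lambda i,w,h:cv2.resize(i,(w,h),interpolation=cv2.INTER_CUBIC)
m=np.hstack([f(a[90:200,90:200],400,400),f(b[125:225,320:420],400,400)])
cv2.imwrite("pics/z2.png",np.clip(m*1.6,0,255).astype(np.uint8))
inc(GT,axisR(U,LEFT))
s=manip.observe();R=Ro.from_quat(s["tool_rot"]).as_matrix()
X=s["tcp_pos"]+np.array([[0,0,0],[0,44,0],[0,-44,0]])@R.T
print(((proj("side",X)-90)*400/110).round(),((proj("top",X)-[320,125])*4+[400,0]).round())
```

```text
t [ 1.1 -4.7 12.4] n 13.0 a [-0.001  0.002 -0.001] at [ 513.8 -284.9  120.6] clk 3.2167 q [ 0.41  0.97 -0.15  1.4   0.29  1.2   1.76] F [0.1 0.2 0.8] w 88.4 0.0
[[193. 206.]
 [250. 232.]
 [137. 180.]] [[660. 170.]
 [586. 175.]
 [734. 165.]]
```

View pics/z2.png

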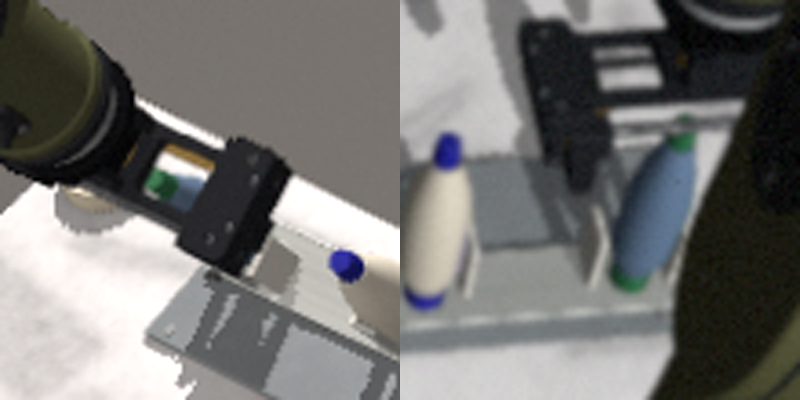

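drive_tool(
  increments=[
    {"ax":0,"ay":0,"az":0,"tx":1,"ty":-2,"tz":3,"fingers":100},
    {"ax":0,"ay":0,"az":0,"tx":1,"ty":-4,"tz":6,"fingers":100},
    {"ax":0,"ay":0,"az":0,"tx":1,"ty":-5,"tz":8,"fingers":100},
    {"ax":0,"ay":0,"az":0,"tx":1,"ty":-5,"tz":8,"fingers":100},
    {"ax":0,"ay":0,"az":0,"tx":1,"ty":-5,"tz":8,"fingers":50},
  ],
)

```text
clock: 3.63
tcp_pos: [509.4, -290.4, 113.4]
tool_rot: [-0.023, 0.977, -0.005, -0.211]
wrist_force: [0.1, 0.9, -0.3]
width: 83.4
gripper_force: 0.0
```

drive_tool(
  increments=[
    {"ax":0,"ay":0,"az":0,"tx":0,"ty":0,"tz":0,"fingers":45},
    {"ax":0,"ay":0,"az":0,"tx":0,"ty":0,"tz":0,"fingers":35},
    {"ax":0,"ay":0,"az":0,"tx":0,"ty":0,"tz":0,"fingers":25},
    {"ax":0,"ay":0,"az":0,"tx":0,"ty":0,"tz":0,"fingers":10},
    {"ax":0,"ay":0,"az":0,"tx":0,"ty":0,"tz":0,"fingers":0},
  ],
  newtons=20,
)

```text
clock: 4.05
tcp_pos: [509.6, -290.1, 113.5]
tool_rot: [-0.024, 0.977, -0.005, -0.211]
wrist_force: [-0.1, 0.3, 0.0]
width: 50.3
gripper_force: 0.0
```

drive_tool(
  increments=[
    {"ax":0,"ay":0,"az":0,"tx":0,"ty":0,"tz":0,"fingers":0},
    {"ax":0,"ay":0,"az":0,"tx":0,"ty":0,"tz":0,"fingers":0},
    {"ax":0,"ay":0,"az":0,"tx":0,"ty":0,"tz":0,"fingers":0},
    {"ax":0,"ay":0,"az":0,"tx":0,"ty":0,"tz":0,"fingers":0},
    {"ax":0,"ay":0,"az":0,"tx":0,"ty":0,"tz":0,"fingers":0},
  ],
  newtons=20,
)

```text
clock: 4.47
tcp_pos: [509.5, -290.1, 113.4]
tool_rot: [-0.024, 0.977, -0.005, -0.211]
wrist_force: [-1.3, 0.1, -0.4]
width: 33.4
gripper_force: 19.8
```

Run:
```python
from h import *
inc(GT,axisR(U,LEFT))
```

```text
t [-0.1  0.3  4. ] n 4.0 a [-0.001  0.002 -0.002] at [ 509.5 -290.1  113.4] clk 4.4667 q [ 0.42  0.98 -0.15  1.41  0.29  1.18  1.76] F [-1.3  0.1 -0.4] w 33.4 19.8
```

drive_tool(
  increments=[
    {"ax":0,"ay":0,"az":0,"tx":0,"ty":0,"tz":0,"fingers":0},
    {"ax":0,"ay":0,"az":0,"tx":0,"ty":0,"tz":-4,"fingers":0},
    {"ax":0,"ay":0,"az":0,"tx":0,"ty":0,"tz":-12,"fingers":0},
    {"ax":0,"ay":0,"az":0,"tx":0,"ty":0,"tz":-22,"fingers":0},
    {"ax":0,"ay":0,"az":0,"tx":0,"ty":0,"tz":-34,"fingers":0},
  ],
  newtons=30,
)

```text
clock: 4.88
tcp_pos: [523.9, -289.5, 145.2]
tool_rot: [-0.024, 0.977, -0.005, -0.211]
wrist_force: [-0.3, 0.2, -1.1]
width: 32.9
gripper_force: 29.6
```

drive_tool(
  increments=[
    {"ax":0,"ay":0,"az":0,"tx":0,"ty":0,"tz":-14,"fingers":0},
    {"ax":0,"ay":0,"az":0,"tx":0,"ty":0,"tz":-32,"fingers":0},
    {"ax":0,"ay":0,"az":0,"tx":0,"ty":0,"tz":-50,"fingers":0},
    {"ax":0,"ay":0,"az":0,"tx":0,"ty":0,"tz":-68,"fingers":0},
    {"ax":0,"ay":0,"az":0,"tx":0,"ty":0,"tz":-84,"fingers":0},
  ],
  newtons=30,
)

```text
clock: 5.3
tcp_pos: [559.4, -287.6, 223.1]
tool_rot: [-0.024, 0.977, -0.006, -0.21]
wrist_force: [0.3, 0.2, -0.8]
width: 33.2
gripper_force: 29.6
```

Run:
```python
from h import *
RV=axisR([0,0,1],[0,1,0])
inc([530,-130,260],RV); inc([442.5,45.4,240],RV)
```

```text
t [ 35.  158.8 -24.9] n 165.0 a [-0.012 -0.423  0.048] at [ 559.4 -287.6  223.1] clk 5.3 q [ 0.39  0.92 -0.15  1.17  0.25  1.48  1.81] F [ 0.3  0.2 -0.8] w 33.2 29.6
t [ 98.7 338.3  25.5] n 353.0 a [-0.012 -0.423  0.048] at [ 559.4 -287.6  223.1] clk 5.3 q [ 0.39  0.92 -0.15  1.17  0.25  1.48  1.81] F [ 0.3  0.2 -0.8] w 33.2 29.6
```

Run:
```python
from h import *
inc([520,-260,300],axisR([0,0,1],[0,1,0]))
```

```text
t [ 66.3  29.4 -54.6] n 91.0 a [-0.012 -0.423  0.048] at [ 559.4 -287.6  223.1] clk 5.3 q [ 0.39  0.92 -0.15  1.17  0.25  1.48  1.81] F [ 0.3  0.2 -0.8] w 33.2 29.6
```

drive_tool(
  increments=[
    {"ax":-0.001,"ay":-0.05,"az":0.006,"tx":8,"ty":3,"tz":-11,"fingers":0},
    {"ax":-0.004,"ay":-0.14,"az":0.016,"tx":22,"ty":9,"tz":-22,"fingers":0},
    {"ax":-0.007,"ay":-0.24,"az":0.027,"tx":37,"ty":16,"tz":-33,"fingers":0},
    {"ax":-0.01,"ay":-0.34,"az":0.038,"tx":52,"ty":23,"tz":-44,"fingers":0},
    {"ax":-0.012,"ay":-0.423,"az":0.048,"tx":66,"ty":29,"tz":-55,"fingers":0},
  ],
  newtons=30,
)

```text
clock: 5.72
tcp_pos: [519.0, -260.5, 300.7]
tool_rot: [0.001, 1.0, -0.0, 0.002]
wrist_force: [-0.7, -0.4, -0.9]
width: 33.2
gripper_force: 29.6
```

Run:
```python
from h import *
inc([485,-110,300],axisR([0,0,1],[0,1,0]))
```

```text
t [ 34.2 150.4   0.5] n 154.0 a [-0.001  0.003 -0.001] at [ 519.  -260.5  300.7] clk 5.7167 q [ 0.53  0.56 -0.25  1.62  0.16  0.97  1.8 ] F [-0.7 -0.4 -0.9] w 33.2 29.6
```

drive_tool(
  increments=[
    {"ax":0,"ay":0,"az":0,"tx":5,"ty":22,"tz":0,"fingers":0},
    {"ax":0,"ay":0,"az":0,"tx":12,"ty":52,"tz":0,"fingers":0},
    {"ax":0,"ay":0,"az":0,"tx":19,"ty":84,"tz":0,"fingers":0},
    {"ax":0,"ay":0,"az":0,"tx":27,"ty":117,"tz":0,"fingers":0},
    {"ax":0,"ay":0,"az":0,"tx":34,"ty":150,"tz":0,"fingers":0},
  ],
  newtons=30,
)

```text
clock: 6.13
tcp_pos: [485.2, -109.3, 299.7]
tool_rot: [0.0, 1.0, 0.0, -0.001]
wrist_force: [0.2, 0.9, -1.6]
width: 33.1
gripper_force: 29.6
```

drive_tool(
  increments=[
    {"ax":0,"ay":0,"az":0,"tx":9,"ty":33,"tz":10,"fingers":0},
    {"ax":0,"ay":0,"az":0,"tx":18,"ty":66,"tz":28,"fingers":0},
    {"ax":0,"ay":0,"az":0,"tx":28,"ty":100,"tz":50,"fingers":0},
    {"ax":0,"ay":0,"az":0,"tx":36,"ty":132,"tz":70,"fingers":0},
    {"ax":0,"ay":0,"az":0,"tx":42,"ty":155,"tz":80,"fingers":0},
  ],
  newtons=30,
)

```text
clock: 6.55
tcp_pos: [442.1, 47.5, 218.1]
tool_rot: [-0.001, 1.0, 0.001, -0.002]
wrist_force: [-0.6, -0.5, -1.0]
width: 33.4
gripper_force: 29.6
```

drive_tool(
  increments=[
    {"ax":0,"ay":0,"az":0,"tx":0,"ty":0,"tz":8,"fingers":0},
    {"ax":0,"ay":0,"az":0,"tx":0,"ty":0,"tz":20,"fingers":0},
    {"ax":0,"ay":0,"az":0,"tx":0,"ty":0,"tz":32,"fingers":0},
    {"ax":0,"ay":0,"az":0,"tx":0,"ty":0,"tz":40,"fingers":0},
    {"ax":0,"ay":0,"az":0,"tx":0,"ty":0,"tz":42,"fingers":0},
  ],
  newtons=30,
)

```text
clock: 6.97
tcp_pos: [443.4, 44.2, 176.2]
tool_rot: [0.0, 1.0, 0.0, -0.002]
wrist_force: [-0.1, -0.6, 1.1]
width: 33.3
gripper_force: 29.6
```

Run:
```python
from h import *
a=manip.snapshot("side");b=manip.snapshot("top")
for n,i in(("side",a),("top",b)): cv2.imwrite(f"pics/{n}3.png",i)
f=lambda i,w,h:cv2.resize(i,(w,h),interpolation=cv2.INTER_CUBIC)
m=np.hstack([f(a[130:250,220:340],400,400),f(b[120:240,190:310],400,400)])
cv2.imwrite("pics/z3.png",np.clip(m*1.6,0,255).astype(np.uint8))
inc([442.5,45.4,140],axisR([0,0,1],[0,1,0]))
```

```text
t [ 1.   1.2 36.8] n 37.0 a [ 0.    -0.002 -0.001] at [443.6  44.2 176.8] clk 7.0667 q [-0.08  0.58 -0.19  2.15  0.24  0.43  1.11] F [ 0.3  0.3 -1. ] w 32.7 29.6
```

View pics/z3.png

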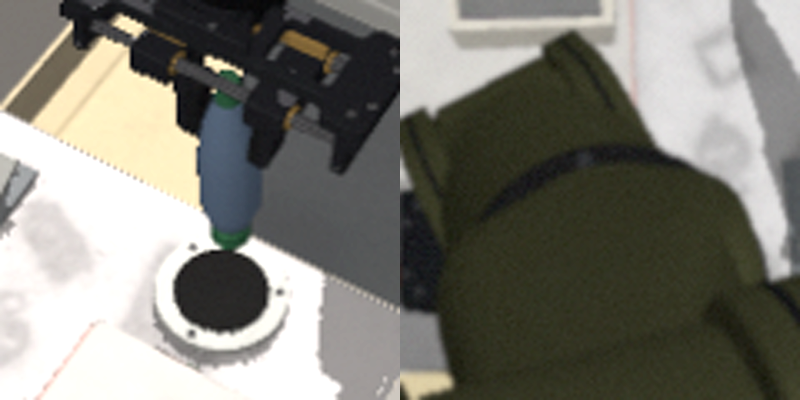

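```bash
cat > chk.py <<'E'
from h import *
def chk(im,top=False):
    s=manip.observe();T=s["tcp_pos"]; box=(270,140,300,210)
    bl,gr=masks(im,box); G=sorted(comps(gr,box),key=lambda c:c[2][1]); print("green",[(int(g[1]),g[2].round(1)) for g in G])
    B=max(comps(bl,box),key=lambda c:c[1]); print("blue",int(B[1]),B[2].round(1))
    for y in range(164,200,4):
        r=np.flatnonzero(B[0][y-140])
        if len(r): print(y,270+r.min(),270+r.max(),270+(r.min()+r.max())/2)
    h=np.array([48,20,0,-20,-40,-60,-80,-95,-103]); print(np.c_[h,proj("side",T+h[:,None]*[0,0,1])].round(1).tolist())
if __name__=="__main__": chk(cv2.imread("pics/side3.png"))
E
python3 chk.py
```

```text
green [(15, array([288.6, 152.3])), (27, array([287.1, 159.8])), (41, array([288.7, 201. ]))]
blue 538 [287.5 180.1]
164 281 291 286.0
168 280 294 287.0
172 280 294 287.0
176 279 293 286.0
180 279 296 287.5
184 280 297 288.5
188 280 297 288.5
192 281 296 288.5
196 284 293 288.5
[[48.0, 289.7, 156.1], [20.0, 289.1, 165.2], [0.0, 288.7, 171.5], [-20.0, 288.2, 177.6], [-40.0, 287.8, 183.5], [-60.0, 287.4, 189.1], [-80.0, 287.0, 194.6], [-95.0, 286.7, 198.7], [-103.0, 286.6, 200.8]]
```

drive_tool(
  increments=[
    {"ax":0,"ay":0,"az":0.06,"tx":0,"ty":0,"tz":0,"fingers":0},
    {"ax":0,"ay":0,"az":0.17,"tx":0,"ty":0,"tz":0,"fingers":0},
    {"ax":0,"ay":0,"az":0.29,"tx":0,"ty":0,"tz":0,"fingers":0},
    {"ax":0,"ay":0,"az":0.41,"tx":0,"ty":0,"tz":0,"fingers":0},
    {"ax":0,"ay":0,"az":0.53,"tx":0,"ty":0,"tz":0,"fingers":0},
  ],
  newtons=30,
)

```text
clock: 7.48
tcp_pos: [444.0, 44.5, 177.5]
tool_rot: [0.265, 0.964, 0.001, -0.001]
wrist_force: [0.3, 0.5, -0.9]
width: 33.1
gripper_force: 29.6
```

drive_tool(
  increments=[
    {"ax":0,"ay":0,"az":0.12,"tx":0,"ty":0,"tz":0,"fingers":0},
    {"ax":0,"ay":0,"az":0.24,"tx":0,"ty":0,"tz":0,"fingers":0},
    {"ax":0,"ay":0,"az":0.36,"tx":0,"ty":0,"tz":0,"fingers":0},
    {"ax":0,"ay":0,"az":0.48,"tx":0,"ty":0,"tz":0,"fingers":0},
    {"ax":0,"ay":0,"az":0.6,"tx":0,"ty":0,"tz":0,"fingers":0},
  ],
  newtons=30,
)

```text
clock: 7.9
tcp_pos: [444.0, 44.6, 177.5]
tool_rot: [0.538, 0.843, 0.001, -0.001]
wrist_force: [-0.2, 0.6, -1.4]
width: 33.1
gripper_force: 29.6
```

drive_tool(
  increments=[
    {"ax":0,"ay":0,"az":0.11,"tx":0,"ty":0,"tz":0,"fingers":0},
    {"ax":0,"ay":0,"az":0.22,"tx":0,"ty":0,"tz":0,"fingers":0},
    {"ax":0,"ay":0,"az":0.32,"tx":0,"ty":0,"tz":0,"fingers":0},
    {"ax":0,"ay":0,"az":0.4,"tx":0,"ty":0,"tz":0,"fingers":0},
    {"ax":0,"ay":0,"az":0.44,"tx":0,"ty":0,"tz":0,"fingers":0},
  ],
  newtons=30,
)

```text
clock: 8.32
tcp_pos: [443.9, 44.8, 177.4]
tool_rot: [0.708, 0.706, 0.0, -0.001]
wrist_force: [0.1, 1.2, -0.4]
width: 32.9
gripper_force: 29.6
```

Run:
```python
from h import *
from chk import chk
a=manip.snapshot("side");cv2.imwrite("pics/side4.png",a); chk(a)
f=lambda i,w,h:cv2.resize(i,(w,h),interpolation=cv2.INTER_CUBIC)
m=np.hstack([f(a[130:250,220:340],400,400)])
cv2.imwrite("pics/z4.png",np.clip(m*1.6,0,255).astype(np.uint8))
inc([442.5,45.4,140],axisR([0,0,1],[1,0,0]))
```

```text
green [(11, array([288.1, 150.6])), (54, array([286.5, 202.8]))]
blue 317 [289.5 187.1]
172 295 296 295.5
176 289 297 293.0
180 288 296 292.0
184 285 296 290.5
188 279 295 287.0
192 280 295 287.5
196 282 293 287.5
[[48.0, 289.9, 156.1], [20.0, 289.3, 165.3], [0.0, 288.9, 171.6], [-20.0, 288.4, 177.6], [-40.0, 288.0, 183.5], [-60.0, 287.6, 189.2], [-80.0, 287.2, 194.7], [-95.0, 286.9, 198.7], [-103.0, 286.8, 200.8]]
t [ 0.6 -1.3 37.3] n 37.0 a [-0.001 -0.002 -0.003] at [443.8  44.8 177.3] clk 8.3667 q [-0.35  0.59  0.24  2.16 -0.33  0.42  0.14] F [-0.4 -0.1 -0.9] w 33.0 29.6
```

View pics/z4.png

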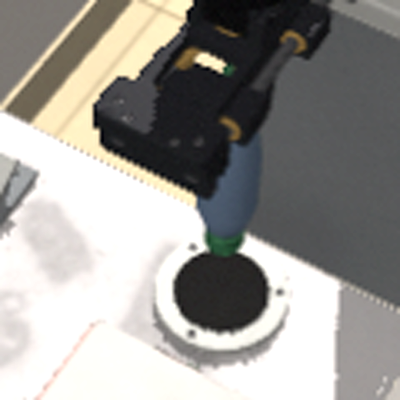

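drive_tool(
  increments=[
    {"ax":0.01,"ay":-0.006,"az":0,"tx":0,"ty":0,"tz":8,"fingers":0},
    {"ax":0.02,"ay":-0.012,"az":0,"tx":0,"ty":-1,"tz":20,"fingers":0},
    {"ax":0.03,"ay":-0.018,"az":0,"tx":0,"ty":-1,"tz":32,"fingers":0},
    {"ax":0.041,"ay":-0.023,"az":0,"tx":0,"ty":-1,"tz":42,"fingers":0},
    {"ax":0.041,"ay":-0.023,"az":0,"tx":0,"ty":-1,"tz":46,"fingers":0},
  ],
  newtons=30,
)

```text
clock: 8.78
tcp_pos: [442.2, 45.0, 129.2]
tool_rot: [0.706, 0.708, -0.024, -0.008]
wrist_force: [0.2, 0.3, -0.5]
width: 33.2
gripper_force: 29.6
```

Run:
```python
from h import *
a=manip.snapshot("side");cv2.imwrite("pics/side5.png",a)
box=(265,140,305,235); bl,gr=masks(a,box); print([(int(g[1]),g[2].round(1)) for g in comps(gr,box)])
inc([442.5,45.4,113]); T=manip.observe()["tcp_pos"]; print(proj("side",[T-[0,0,h] for h in(60,95,103)]+[[442.5,45.4,10]]).round(1))
G=np.argwhere(gr)+[140,265]; G=G[G[:,0]>180]; print("green rows",G[:,0].min(),G[:,0].max()); low=G[G[:,0]==G[:,0].max()][:,1].mean(); print(onz("side",[[low,G[:,0].max()]],20))
```

```text
[(11, array([286.9, 168.6])), (51, array([286.4, 212.9]))]
t [ 1.   1.4 16.1] n 16.0 a [0. 0. 0.] at [441.9  44.7 129.2] clk 8.8333 q [-0.34  0.7   0.21  2.17 -0.34  0.36  0.15] F [ 0.4 -0.4 -1.4] w 33.1 29.6
[[287.1 201.5]
 [286.5 210.3]
 [286.3 212.3]
 [286.2 216.5]]
green rows 210 216
[[447.18720492  47.27252405  20.        ]]
```

drive_tool(
  increments=[
    {"ax":0,"ay":0,"az":0,"tx":0,"ty":0,"tz":3,"fingers":0},
    {"ax":0,"ay":0,"az":0,"tx":0,"ty":0,"tz":6,"fingers":0},
    {"ax":0,"ay":0,"az":0,"tx":0,"ty":0,"tz":8,"fingers":0},
    {"ax":0,"ay":0,"az":0,"tx":0,"ty":0,"tz":9,"fingers":0},
    {"ax":0,"ay":0,"az":0,"tx":0,"ty":0,"tz":9,"fingers":0},
  ],
  newtons=30,
)

```text
clock: 9.25
tcp_pos: [441.7, 44.3, 121.7]
tool_rot: [0.707, 0.707, -0.023, -0.008]
wrist_force: [-0.4, -0.7, -1.2]
width: 33.4
gripper_force: 29.6
```

drive_tool(
  increments=[
    {"ax":0,"ay":0,"az":0,"tx":0,"ty":0,"tz":1,"fingers":0},
    {"ax":0,"ay":0,"az":0,"tx":0,"ty":0,"tz":1.5,"fingers":0},
    {"ax":0,"ay":0,"az":0,"tx":0,"ty":0,"tz":2,"fingers":0},
    {"ax":0,"ay":0,"az":0,"tx":0,"ty":0,"tz":2.5,"fingers":0},
    {"ax":0,"ay":0,"az":0,"tx":0,"ty":0,"tz":3,"fingers":0},
  ],
  newtons=30,
)

```text
clock: 9.67
tcp_pos: [441.6, 44.3, 118.7]
tool_rot: [0.707, 0.707, -0.023, -0.007]
wrist_force: [-0.1, -1.4, -1.6]
width: 33.1
gripper_force: 29.6
```

drive_tool(
  increments=[
    {"ax":0,"ay":0,"az":0,"tx":0,"ty":0,"tz":0.5,"fingers":0},
    {"ax":0,"ay":0,"az":0,"tx":0,"ty":0,"tz":1,"fingers":0},
    {"ax":0,"ay":0,"az":0,"tx":0,"ty":0,"tz":1.5,"fingers":0},
    {"ax":0,"ay":0,"az":0,"tx":0,"ty":0,"tz":2,"fingers":0},
    {"ax":0,"ay":0,"az":0,"tx":0,"ty":0,"tz":2,"fingers":0},
  ],
  newtons=30,
)

```text
clock: 10.08
tcp_pos: [441.5, 44.3, 116.6]
tool_rot: [0.707, 0.707, -0.023, -0.008]
wrist_force: [-0.2, -0.6, 0.1]
width: 33.0
gripper_force: 29.6
```

drive_tool(
  increments=[
    {"ax":0,"ay":0,"az":0,"tx":0,"ty":0,"tz":0.5,"fingers":0},
    {"ax":0,"ay":0,"az":0,"tx":0,"ty":0,"tz":1,"fingers":0},
    {"ax":0,"ay":0,"az":0,"tx":0,"ty":0,"tz":1.5,"fingers":0},
    {"ax":0,"ay":0,"az":0,"tx":0,"ty":0,"tz":2,"fingers":0},
    {"ax":0,"ay":0,"az":0,"tx":0,"ty":0,"tz":2,"fingers":0},
  ],
  newtons=30,
)

```text
clock: 10.5
tcp_pos: [441.4, 44.2, 114.6]
tool_rot: [0.707, 0.707, -0.023, -0.008]
wrist_force: [0.1, -0.3, -1.3]
width: 33.2
gripper_force: 29.6
```

drive_tool(
  increments=[
    {"ax":0,"ay":0,"az":0,"tx":0,"ty":0,"tz":0.5,"fingers":0},
    {"ax":0,"ay":0,"az":0,"tx":0,"ty":0,"tz":1,"fingers":0},
    {"ax":0,"ay":0,"az":0,"tx":0,"ty":0,"tz":1.5,"fingers":0},
    {"ax":0,"ay":0,"az":0,"tx":0,"ty":0,"tz":2,"fingers":0},
    {"ax":0,"ay":0,"az":0,"tx":0,"ty":0,"tz":2,"fingers":0},
  ],
  newtons=30,
)

```text
clock: 10.92
tcp_pos: [441.3, 44.2, 112.6]
tool_rot: [0.707, 0.707, -0.023, -0.008]
wrist_force: [0.1, -0.2, -1.5]
width: 33.1
gripper_force: 29.6
```

Run:
```python
from h import *
a=manip.snapshot("side");cv2.imwrite("pics/side6.png",a)
box=(265,140,305,235); bl,gr=masks(a,box); print([(int(g[1]),g[2].round(1)) for g in comps(gr,box)])
inc([442.5,45.4,113]); T=manip.observe()["tcp_pos"]; print(proj("side",[T-[0,0,h] for h in(95,100,103)]+[[442.5,45.4,10]]).round(1))
f=cv2.resize(a[150:250,235:335],(500,500),interpolation=cv2.INTER_CUBIC)
cv2.imwrite("pics/z6.png",np.clip(f*1.6,0,255).astype(np.uint8))
```

```text
[(10, array([286.3, 173.8])), (51, array([285.9, 216.5]))]
t [ 1.2  1.2 -0.4] n 2.0 a [0. 0. 0.] at [441.3  44.2 112.6] clk 10.9667 q [-0.32  0.73  0.18  2.18 -0.36  0.31  0.16] F [ 0.6 -0.1 -0.7] w 32.9 29.6
[[286.1 214. ]
 [286.  215.2]
 [285.9 215.9]
 [286.2 216.5]]
```

View pics/z6.png

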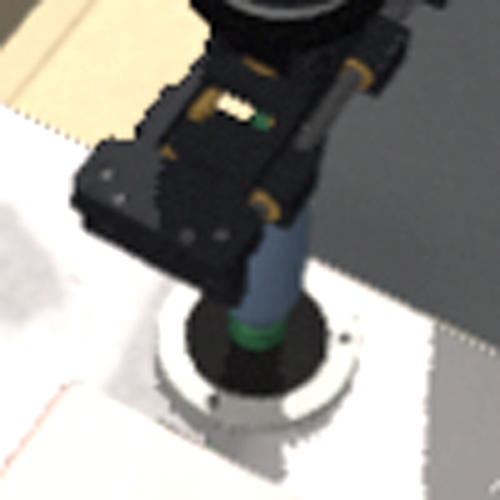

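drive_tool(
  increments=[
    {"ax":0,"ay":0,"az":0,"tx":0,"ty":0,"tz":0.5,"fingers":0},
    {"ax":0,"ay":0,"az":0,"tx":0,"ty":0,"tz":1,"fingers":0},
    {"ax":0,"ay":0,"az":0,"tx":0,"ty":0,"tz":1.5,"fingers":0},
    {"ax":0,"ay":0,"az":0,"tx":0,"ty":0,"tz":2,"fingers":0},
    {"ax":0,"ay":0,"az":0,"tx":0,"ty":0,"tz":2,"fingers":0},
  ],
  newtons=30,
)

```text
clock: 11.38
tcp_pos: [441.2, 44.2, 110.6]
tool_rot: [0.707, 0.707, -0.023, -0.008]
wrist_force: [-0.1, 0.6, -1.0]
width: 33.1
gripper_force: 29.6
```

drive_tool(
  increments=[
    {"ax":0,"ay":0,"az":0,"tx":0,"ty":0,"tz":0.4,"fingers":0},
    {"ax":0,"ay":0,"az":0,"tx":0,"ty":0,"tz":0.8,"fingers":0},
    {"ax":0,"ay":0,"az":0,"tx":0,"ty":0,"tz":1.2,"fingers":0},
    {"ax":0,"ay":0,"az":0,"tx":0,"ty":0,"tz":1.5,"fingers":0},
    {"ax":0,"ay":0,"az":0,"tx":0,"ty":0,"tz":1.5,"fingers":0},
  ],
  newtons=30,
)

```text
clock: 11.8
tcp_pos: [441.2, 44.0, 109.6]
tool_rot: [0.707, 0.707, -0.023, -0.007]
wrist_force: [-0.3, -0.4, 6.3]
width: 33.4
gripper_force: 30.1
```

drive_tool(
  increments=[
    {"ax":0,"ay":0,"az":0,"tx":0,"ty":0,"tz":0,"fingers":0},
    {"ax":0,"ay":0,"az":0,"tx":0,"ty":0,"tz":0,"fingers":0},
    {"ax":0,"ay":0,"az":0,"tx":0,"ty":0,"tz":0,"fingers":0},
    {"ax":0,"ay":0,"az":0,"tx":0,"ty":0,"tz":0,"fingers":0},
    {"ax":0,"ay":0,"az":0,"tx":0,"ty":0,"tz":0,"fingers":0},
  ],
  newtons=4,
)

```text
clock: 12.22
tcp_pos: [441.3, 44.1, 109.4]
tool_rot: [0.707, 0.707, -0.023, -0.007]
wrist_force: [-0.4, 0.7, 5.3]
width: 34.3
gripper_force: 4.3
```

Run:
```python
from h import *
a=manip.snapshot("side");cv2.imwrite("pics/side7.png",a)
box=(265,140,305,235); bl,gr=masks(a,box); print([(int(g[1]),g[2].round(1)) for g in comps(gr,box)])
inc([442.5,45.4,110]);  print(proj("side",[[442.5,45.4,10],[442.5,45.4,160]]).round(1))
```

```text
[(11, array([286.4, 174.7])), (51, array([285.7, 217.3]))]
t [ 1.3  1.2 -0.7] n 2.0 a [0. 0. 0.] at [441.3  44.1 109.4] clk 12.2667 q [-0.32  0.73  0.18  2.18 -0.36  0.3   0.16] F [-0.9 -0.6  6.4] w 34.3 4.3
[[286.2 216.5]
 [289.1 176.5]]
```

drive_tool(
  increments=[
    {"ax":0,"ay":0,"az":0,"tx":0,"ty":0,"tz":0,"fingers":40},
    {"ax":0,"ay":0,"az":0,"tx":0,"ty":0,"tz":0,"fingers":42},
    {"ax":0,"ay":0,"az":0,"tx":0,"ty":0,"tz":0,"fingers":44},
    {"ax":0,"ay":0,"az":0,"tx":0,"ty":0,"tz":0,"fingers":47},
    {"ax":0,"ay":0,"az":0,"tx":0,"ty":0,"tz":0,"fingers":51},
  ],
)

```text
clock: 12.68
tcp_pos: [441.2, 44.2, 109.0]
tool_rot: [0.707, 0.707, -0.023, -0.008]
wrist_force: [-0.5, -0.4, 0.1]
width: 44.5
gripper_force: 0.0
```

drive_tool(
  increments=[
    {"ax":0,"ay":0,"az":0,"tx":0,"ty":0,"tz":0,"fingers":60},
    {"ax":0,"ay":0,"az":0,"tx":0,"ty":0,"tz":0,"fingers":70},
    {"ax":0,"ay":0,"az":0,"tx":0,"ty":0,"tz":0,"fingers":80},
    {"ax":0,"ay":0,"az":0,"tx":0,"ty":0,"tz":0,"fingers":90},
    {"ax":0,"ay":0,"az":0,"tx":0,"ty":0,"tz":0,"fingers":100},
  ],
)

```text
clock: 13.1
tcp_pos: [441.2, 44.1, 109.2]
tool_rot: [0.707, 0.707, -0.023, -0.008]
wrist_force: [-0.1, 0.1, -0.1]
width: 76.5
gripper_force: 0.0
```

drive_tool(
  increments=[
    {"ax":0,"ay":0,"az":0,"tx":0,"ty":0,"tz":0,"fingers":100},
    {"ax":0,"ay":0,"az":0,"tx":0,"ty":0,"tz":-5,"fingers":100},
    {"ax":0,"ay":0,"az":0,"tx":0,"ty":0,"tz":-14,"fingers":100},
    {"ax":0,"ay":0,"az":0,"tx":0,"ty":0,"tz":-28,"fingers":100},
    {"ax":0,"ay":0,"az":0,"tx":0,"ty":0,"tz":-45,"fingers":100},
  ],
)

```text
clock: 13.52
tcp_pos: [442.6, 45.0, 154.5]
tool_rot: [0.707, 0.707, -0.024, -0.008]
wrist_force: [0.6, -0.5, 0.3]
width: 88.0
gripper_force: 0.0
```

drive_tool(
  increments=[
    {"ax":0,"ay":0,"az":0,"tx":0,"ty":0,"tz":-20,"fingers":100},
    {"ax":0,"ay":0,"az":0,"tx":0,"ty":0,"tz":-45,"fingers":100},
    {"ax":0,"ay":0,"az":0,"tx":0,"ty":0,"tz":-75,"fingers":100},
    {"ax":0,"ay":0,"az":0,"tx":0,"ty":0,"tz":-100,"fingers":100},
    {"ax":0,"ay":0,"az":0,"tx":0,"ty":0,"tz":-110,"fingers":100},
  ],
)

```text
clock: 13.93
tcp_pos: [449.3, 47.5, 267.3]
tool_rot: [0.707, 0.707, -0.021, -0.006]
wrist_force: [0.2, -0.4, 0.1]
width: 88.1
gripper_force: 0.0
```

Run:
```python
from h import *
a=manip.snapshot("side");cv2.imwrite("pics/side8.png",a)
box=(265,140,305,235); bl,gr=masks(a,box); print([(int(g[1]),g[2].round(1)) for g in comps(gr,box)])
inc([442.5,45.4,110])
f=cv2.resize(a[130:250,225:345],(500,500),interpolation=cv2.INTER_CUBIC)
cv2.imwrite("pics/z8.png",np.clip(f*1.6,0,255).astype(np.uint8))
```

```text
[(70, array([289.5, 175.2])), (51, array([285.7, 217.3]))]
t [  1.   -1.5 157.8] n 158.0 a [0. 0. 0.] at [449.8  47.7 267.7] clk 13.9833 q [-0.47  0.47  0.38  2.01 -0.22  0.75  0.05] F [0.5 0.2 1.2] w 88.1 0.0
```

View pics/z8.png

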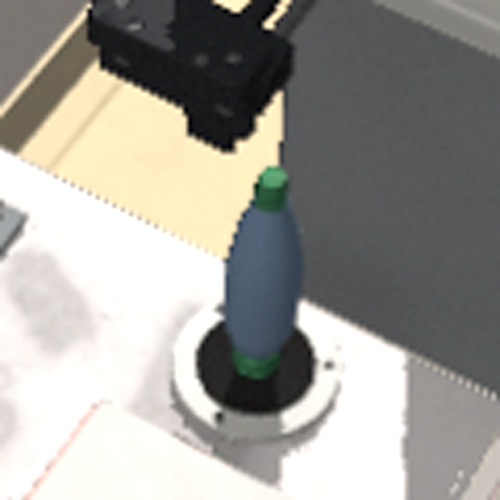

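The cop stands upright at about (270, 190) px to (255, 365) px in the crop, its foot inside the black pad, and the gripper is clear above it. Next I watch for two seconds.

drive_tool(
  increments=[
    {"ax":0,"ay":0,"az":0,"tx":0,"ty":0,"tz":0,"fingers":100},
    {"ax":0,"ay":0,"az":0,"tx":0,"ty":0,"tz":0,"fingers":100},
    {"ax":0,"ay":0,"az":0,"tx":0,"ty":0,"tz":0,"fingers":100},
    {"ax":0,"ay":0,"az":0,"tx":0,"ty":0,"tz":0,"fingers":100},
    {"ax":0,"ay":0,"az":0,"tx":0,"ty":0,"tz":0,"fingers":100},
  ],
)

```text
clock: 14.4
tcp_pos: [447.4, 47.4, 263.2]
tool_rot: [0.707, 0.707, -0.024, -0.008]
wrist_force: [0.2, -0.8, -0.2]
width: 88.0
gripper_force: 0.0
```

drive_tool(
  increments=[
    {"ax":0,"ay":0,"az":0,"tx":0,"ty":0,"tz":0,"fingers":100},
    {"ax":0,"ay":0,"az":0,"tx":0,"ty":0,"tz":0,"fingers":100},
    {"ax":0,"ay":0,"az":0,"tx":0,"ty":0,"tz":0,"fingers":100},
    {"ax":0,"ay":0,"az":0,"tx":0,"ty":0,"tz":0,"fingers":100},
    {"ax":0,"ay":0,"az":0,"tx":0,"ty":0,"tz":0,"fingers":100},
  ],
)

```text
clock: 14.82
tcp_pos: [447.9, 47.5, 264.0]
tool_rot: [0.707, 0.707, -0.023, -0.008]
wrist_force: [-0.5, -0.2, 0.4]
width: 88.3
gripper_force: 0.0
```

drive_tool(
  increments=[
    {"ax":0,"ay":0,"az":0,"tx":0,"ty":0,"tz":0,"fingers":100},
    {"ax":0,"ay":0,"az":0,"tx":0,"ty":0,"tz":0,"fingers":100},
    {"ax":0,"ay":0,"az":0,"tx":0,"ty":0,"tz":0,"fingers":100},
    {"ax":0,"ay":0,"az":0,"tx":0,"ty":0,"tz":0,"fingers":100},
    {"ax":0,"ay":0,"az":0,"tx":0,"ty":0,"tz":0,"fingers":100},
  ],
)

```text
clock: 15.23
tcp_pos: [447.9, 47.6, 264.0]
tool_rot: [0.707, 0.707, -0.023, -0.008]
wrist_force: [0.8, 1.0, 0.4]
width: 87.7
gripper_force: 0.0
```

drive_tool(
  increments=[
    {"ax":0,"ay":0,"az":0,"tx":0,"ty":0,"tz":0,"fingers":100},
    {"ax":0,"ay":0,"az":0,"tx":0,"ty":0,"tz":0,"fingers":100},
    {"ax":0,"ay":0,"az":0,"tx":0,"ty":0,"tz":0,"fingers":100},
    {"ax":0,"ay":0,"az":0,"tx":0,"ty":0,"tz":0,"fingers":100},
    {"ax":0,"ay":0,"az":0,"tx":0,"ty":0,"tz":0,"fingers":100},
  ],
)

```text
clock: 15.65
tcp_pos: [447.9, 47.6, 264.0]
tool_rot: [0.707, 0.707, -0.023, -0.008]
wrist_force: [0.5, 0.0, -0.4]
width: 88.3
gripper_force: 0.0
```

Run:
```python
from h import *
box=(265,140,305,235)
for i in range(14):
    a=manip.snapshot("side"); bl,gr=masks(a,box)
    if i%4==0 or i==13: print(manip.observe()["clock"],[(int(g[1]),g[2].round(2)) for g in comps(gr,box)])
```

```text
15.7 [(67, array([289.31, 175.16])), (53, array([285.68, 217.3 ]))]
15.9 [(69, array([289.35, 175.03])), (53, array([285.68, 217.3 ]))]
16.1 [(69, array([289.35, 175.03])), (52, array([285.75, 217.37]))]
16.3 [(69, array([289.25, 175.09])), (52, array([285.6 , 217.27]))]
16.35 [(67, array([289.31, 175.16])), (54, array([285.74, 217.26]))]
```

Steady for more than two seconds.

```bash
python3 -c "
from rig import manip
print(manip.job_done())"
```

```text
the job is handed in; nothing more can be done
None
```

The blue cop stands upright on its foot, about centred on the black pad; it held steady for over two seconds after I drew back, the white cop and orange spool were not touched, and the job was handed in at about 16 s.

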